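Slide a well plate under a dispenser bridge

ROBOT

A 6-joint arm with a two-finger parallel gripper is mounted at the origin on the work surface. World frame = base frame: x ahead of the robot, y to its left, z up, the work surface at z = 0. Lengths are in mm, angles in rad, forces in N, time in s.
With the tool pointing down it reaches from about 400 to 925 mm from the base axis. Payload 12.5 kg.
Tool frame: the origin (TCP) lies at the very end of the fingers, on their centre line; the grasp point (between the pads) lies grip_depth behind it (grip_depth is the distance from the TCP to the grasp point, in mm); z points along the fingers, y is the line along which they close (so a half turn about z gives the same grasp; the last joint's range is limited). The gripper opens to 95 mm and grips with 3 to 60 N. Pads are 20 mm wide; open, the fingers measure 119 mm over their backs; the gripper's body (75 mm by 180 mm) begins 59 mm behind the grasp point.
Start: joints at [-1.232, 0.491, 1.559, -0, 1.092, -0.106], TCP at [268.948, -564.193, 214.661] pointing down, gripper open.
Joint ranges: [-3.1, 3.1], [-0.84, 2.19], [0.05, 2.79], [-1.13, 4.28], [0.06, 2.93], [-2.69, 2.69]. Speed limits (rad/s): [2.22, 2.22, 2.79, 3.14, 3.14, 3.14].

INTERFACE

Orientations are given as [roll, pitch, yaw] about the fixed x, y, z axes, in that order (R = Rz(yaw) Ry(pitch) Rx(roll)).
In Python, from cell import state, read_camera, job_done, grip_depth gives the robot as it stands.
- The arm moves only by the tool drive_tool, never from a script. Its argument "targets" is a list of rows, each an object with "jaw": the opening, from 0 (shut) to 1 (fully open); "travel": the shift along the tool's x, y, z in m, a list of three; "twist": the turn about the tool's z in rad. In form: [{"jaw": jaw, "travel": [tx, ty, tz], "twist": twist}, ...]. A call has 1 to 8 rows; each row is the pose to reach, as a shift and turn from the pose commanded when the call began, along the tool's axes at that moment; what a row does not reach only later rows make up. A row lasts 1/12 s, in which the tool goes at most 41.7 mm and 7.16 degrees, less where a joint would pass 70% of its speed; a pose out of reach is approached as far as the arm can. A call with a gripper value outside its range is refused whole. The fingers move at their own pace and stop on an object; the grip force is fixed at half the most. Time passes only in rows, so rows that repeat a pose let the fingers close. It gives the time, the measured TCP pose, the force, the opening and the grip force at its end, in the units of the state.
- state(): the state, without advancing time (a new reading comes with each control period).
- read_camera(name): name is "side" or "top" or "wrist"; returns a dict with "frame" (480x640x3 uint8, red, green, blue), "fx", "fy", "cx", "cy" (pixels), "R" (3x3) and "t" (3): a world point X has camera coordinates R X + t. Camera axes: x right, y down, z forward; pixel columns grow to the right and rows downward; lengths in mm; the calibration is good to about 2 mm. A picture is of the moment at which its call begins. There is no depth.
- job_done(): hands the job in; it is judged then, once.
The state is a dict: "t": time; "joints": joint angles; "qvel": joint speeds; "tau": joint torques, N m; "eef_pos": TCP position; "tcp_rot": TCP orientation; "ft_force": force on the tool from outside, world axes, zero at the start; "moment": the same for the moment, N m; "opening": opening from 0.0 (shut) to 1.0 (fully open); "grip_force": force on a finger pad.
Only numpy, scipy, OpenCV 4.12 (cv2) and the standard library are available. Lean on these libraries where they do the work, as an engineer would, in place of code of your own. Each camera call takes 0.05 s, during which the arm holds its last target. There are 200 camera calls.

TASK

Push the white well plate along the bench, flat and without lifting or tipping it, under the low bridge of the dispenser until its leading short side is home and square against the stop bar behind the bridge. Push it gently with the fingertips, do not ram the dispenser, leave the other things on the bench where they are, and finish clear of everything.

Things in the scene. Friction and masses are not known exactly. Their poses are not given: they have to be found in the camera images.
- plate: White 24-well plate, loose on the bench: flat block 128 mm long (its x), 85.5 mm wide (its y), 20 mm high, about 0.12 kg, 4 by 6 grey round wells on top. Origin: centre of its underside. Either end may lead. Starts before the bridge's open side, its length within 0.4 rad of the sliding direction, up to 30 mm off the passage's centre line.
- dispenser: Dispenser bolted to the bench: grey beam with steel nipples on two aluminium legs, like a low bridge. Origin: on the bench, mid-passage under the beam. x: sliding direction, from open side to stop (about the robot's left to right), y: along the beam, away from the robot, z up. Beam and legs span x = -25 to 25 mm; passage 104 mm wide, 26 mm high; legs 20 mm thick; beam top 48 mm up, nipples 58 mm.
- mouth (a point): Middle of the passage's open side at bench level, on the near face of the beam, 25 mm before the dispenser's origin; axes as the dispenser's. At least 90 mm of clear bench lie between it and the plate's leading side at the start. A plate that is home still stands out 39 mm on this side.
- stop (a point): Middle, at bench level, of the near face of the stop bar, 64 mm beyond the dispenser's origin; axes as the dispenser's. The bar is aluminium, fixed, 100 mm long across the passage, 16 mm high. A plate that is home and square touches it, its centre then exactly at the dispenser's origin.
- control_box (a point): Centre, at bench level, of the dispenser's white control box beside the bridge leg on the robot's side: 100 mm along the sliding direction, 70 mm across, 85 mm high with a dark panel on top, fixed.
- vial: Bystander: amber capped vial, 24 mm diameter, 48 mm high, standing beside the +y leg of the bridge. Origin: centre of its underside.
- pen: Bystander: black marker pen lying on the bench beyond the dispenser's stop bar, 130 mm long along its x, 12 mm diameter. Origin: under its middle, at bench level.
- beaker: Bystander: glass beaker, 64 mm diameter, 80 mm high, behind the plate on the robot's left. Origin: centre of its underside.
- bottle: Bystander: white capped bottle, 66 mm diameter, 150 mm high, at the far side of the bench. Origin: centre of its underside.
- tip_box: Bystander: pipette-tip box, 122 by 87 mm, 60 mm high, at the far side. Origin: centre of its underside.
- tube_rack: Bystander: wooden rack with test tubes, 50 by 180 mm, 117 mm high with the tubes, at the far side. Origin: centre of its underside.
Mind the look-alikes: they are no part of the job. Of the things that look like the plate, take the one that is farthest to the robot's right at the start.

How it is judged (in metres and radians):
At the end, for the whole second after the job is handed in: The plate lies flat and still on the bench under the bridge, its centre within 6 mm of the home position along the passage (leading side at the stop bar), within 12 mm of the centre line, its length within 4 degrees (0.07 rad) of the sliding direction (x of plate in the frame of dispenser between -0.006 and 0.005 m and y of plate in the frame of dispenser between -0.012 and 0.012 m and angle between the x axis of plate and the x axis of dispenser, either way round below 0.07 rad and angle between plate's own z axis and vertical below 0.03 rad and height (world z) of plate below 0.003 m and linear speed of plate below 0.01 m/s); the robot touches nothing.
It fails at once if the plate was lifted off the bench by more than 5 mm (height (world z) of plate above 0.005 m).
It fails at once if the plate was tipped by more than 5 degrees (angle between plate's own z axis and vertical above 0.087 rad).
It fails at once if the plate was rammed or jammed against the dispenser with more than 40 N (contact force between plate and dispenser above 40 N).
It fails at once if the robot struck or pressed the dispenser with more than 20 N (contact force between any of the fingers, the arm and dispenser above 20 N).
It fails at once if another thing on the bench was moved by more than 15 mm or tipped (distance of any of vial, pen, beaker, bottle, tip_box, tube_rack from where it was at the start of the episode above 0.015 m or angle between any of vial, beaker, bottle, tip_box, tube_rack's own z axis and vertical above 0.3 rad).
It also fails if it takes over 64 s, if anything falls off the work surface, if the arm or the gripper's body presses on something with over 40 N, if the wrist force passes 120 N, or if a joint passes its speed limit or range.

## Working session

There is one attempt and no reset: what is moved stays moved. The work goes in short steps, Python scripts to look and compute and a tool call to move; the robot and the scene stay as the last step left them, time stands still between calls to the robot, and variables do not carry over. Pictures are saved under pics/ and viewed, at most 10 in all, crops included, and the job is handed in when it is done.

Besides the shell and the picture viewer there is one more tool, called after ">>>" as name(argument=value, ...), one argument or row to a line, values as JSON. drive_tool: Moves the arm, as the interface text tells. Its arguments: {"type":"object","properties":{"targets":{"type":"array"}},"required":["targets"]}

```bash
mkdir -p pics
cat > h.py <<'E'
import numpy as np, cv2
from cell import state, read_camera, job_done, grip_depth
def cast(c,u,v,z=0):
    R=np.array(c["R"]);t=np.array(c["t"]);o=-R.T@t
    d=R.T@np.array([(u-c["cx"])/c["fx"],(v-c["cy"])/c["fy"],1])
    return o+d*(z-o[2])/d[2]
def proj(c,X):
    p=np.array(c["R"])@np.array(X)+np.array(c["t"]);return c["fx"]*p[0]/p[2]+c["cx"],c["fy"]*p[1]/p[2]+c["cy"]
def save(c,n):cv2.imwrite("pics/"+n,c["frame"][:,:,::-1])
E
python3 - <<'E'
from h import *
import pickle
print(state(),grip_depth)
for n in("top","side"):
    c=read_camera(n);save(c,n+"0.png");pickle.dump(c,open(n+"0.pkl","wb"));print(n,-np.array(c["R"]).T@c["t"])
E
```

```text
{'t': 0.0, 'joints': array([-1.23158440e+00,  4.91547474e-01,  1.55948236e+00,  5.07023148e-07,
        1.09167481e+00, -1.05621568e-01]), 'qvel': array([ 7.14832991e-05,  1.78277162e-03, -2.19970486e-05, -8.25990509e-04,
        4.25093428e-04,  3.40221272e-04]), 'tau': array([-8.22957245e-04, -6.12639356e+01, -2.58183289e+01,  6.91086729e-02,
        4.81446320e-02, -1.04907506e-04]), 'eef_pos': array([ 268.86577402, -563.93175117,  214.05791965]), 'tcp_rot': array([-3.14048690e+00, -1.17679401e-04,  4.44833196e-01]), 'ft_force': array([-0.24033656, -1.12701839,  0.16974338]), 'moment': array([-0.04684358,  0.00574587,  0.04294621]), 'grip_force': 0.0, 'opening': 0.9989575565633404} 18.8
top [ 448.82655027    3.76146588 1038.47549794]
side [106.31647284 473.55066844 769.03964906]
```

View pics/top0.png

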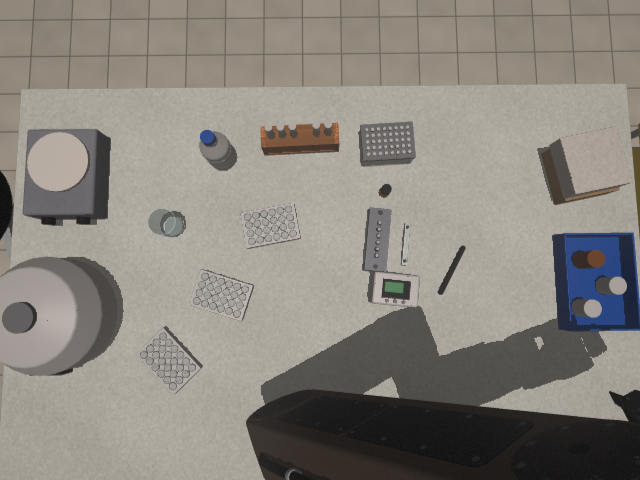

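View pics/side0.png

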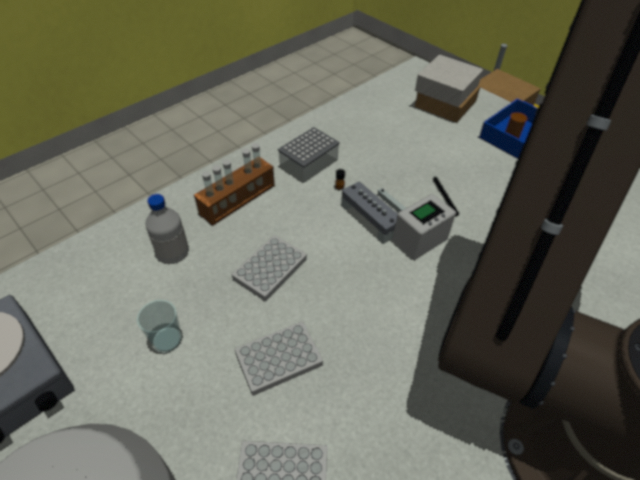

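The top view shows the target plate (rightmost of three) at about (270,226). The beam is at (376,240), stop bar (405,244), control box (395,289), vial (386,190), pen (452,270) and beaker (167,222). Next I'll measure the plate and dispenser.

Run:
```python
from h import *
import pickle
c=pickle.load(open("top0.pkl","rb"));f=c["frame"]
big=cv2.resize(f[170:320,220:440],None,fx=3.6,fy=3.6,interpolation=cv2.INTER_CUBIC)
cv2.imwrite("pics/crop.png",big[:,:,::-1])
g=cv2.cvtColor(f,cv2.COLOR_RGB2HSV)
for n,(x0,y0,x1,y1) in dict(beam=(355,198,396,280)).items():
    s=g[y0:y1,x0:x1,2]; m=((s<135)&(s>50)).astype(np.uint8)
    m=cv2.morphologyEx(m,cv2.MORPH_OPEN,np.ones((3,3)))
    k=max(cv2.findContours(m,0,2)[0],key=cv2.contourArea)
    b=cv2.boxPoints(cv2.minAreaRect(k))+[x0,y0];print(n,cv2.contourArea(k),b.tolist())
    P=np.array([cast(c,*p,48) for p in b]);print(P.round(1),P.mean(0),np.linalg.norm(np.diff(P,axis=0),axis=1))
for n,p,z in[("beaker",(167,222),0),("vial",(386,190),48),("plate",(270,226),20),("stop",(405,244),16)]:print(n,cast(c,*p,z).round(1))
```

```text
beam 1491.5 [[360.4197425842285, 278.242919921875], [366.72103118896484, 206.82832717895508], [391.1485023498535, 208.98369598388672], [384.8472137451172, 280.3982849121094]]
[[ 472.5  -76.7   48. ]
 [ 635.3  -94.2   48. ]
 [ 629.7 -150.    48. ]
 [ 467.1 -131.6   48. ]] [ 551.15360442 -113.13630235   48.        ] [163.70340062  56.05076141 163.64438987]
beaker [612.5 378.9   0. ]
vial [ 674.  -139.3   48. ]
plate [597.4 130.4  20. ]
stop [ 552.1 -185.2   16. ]
```

View pics/crop.png

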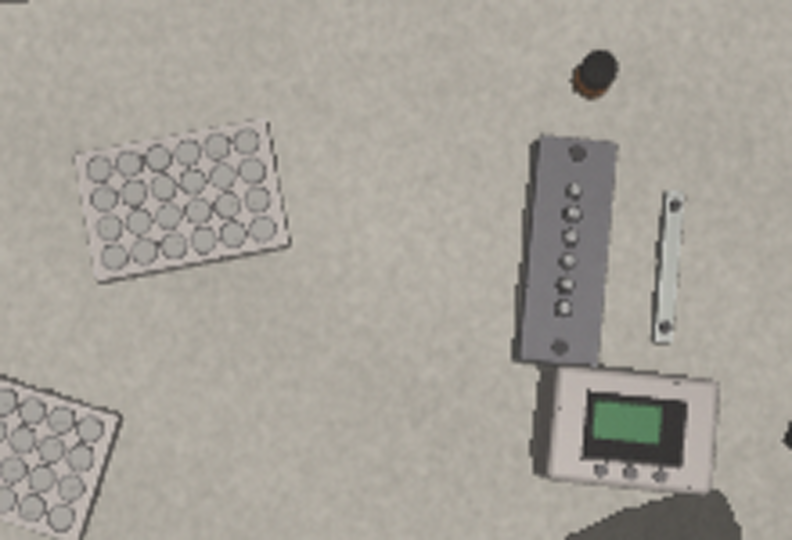

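The crop shows these positions in crop pixels:
- **Plate top corners:** about (77,153), (268,121), (290,241), (97,279).
- **Beam top corners:** (541,136), (617,143), (598,364), (522,360).
- **Stop bar near edge:** (666,191) to (654,341).

Run:
```python
from h import *
import pickle
c=pickle.load(open("top0.pkl","rb"))
def q(L,z):
    P=np.array([cast(c,220+(x+.5)/3.6-.5,170+(y+.5)/3.6-.5,z) for x,y in L]);return P
pl=q([(77,153),(268,121),(290,241),(97,279)],20)
bm=q([(541,136),(617,143),(598,364),(522,360)],48)
st=q([(666,191),(654,341)],16)
for P in(pl,bm,st):print(P.round(1).tolist(),P.mean(0).round(1),np.linalg.norm(np.diff(P,axis=0),axis=1).round(1))
a=lambda v:np.arctan2(v[1],v[0])
print("plate x dir",a(pl[1]+pl[2]-pl[0]-pl[3])); print("disp y dir",a(bm[0]+bm[1]-bm[2]-bm[3]),a(st[0]-st[1]),"disp x",a(bm[1]+bm[2]-bm[0]-bm[3]))
th=a(bm[0]+bm[1]-bm[2]-bm[3])-np.pi/2
o=bm.mean(0);R=np.array([[np.cos(th),-np.sin(th)],[np.sin(th),np.cos(th)]])
print("th",th);
for n,P in dict(stop=st.mean(0),plate=pl.mean(0)).items():print(n,R.T@(P-o)[:2])
print((R.T@(pl-o)[:,:2].T).T.round(1))
```

```text
[[630.9, 198.5, 20.0], [650.9, 73.8, 20.0], [571.7, 59.8, 20.0], [548.2, 184.8, 20.0]] [600.4 129.2  20. ] [126.2  80.4 127.2]
[[633.8, -101.5, 48.0], [628.8, -149.7, 48.0], [488.8, -134.1, 48.0], [491.8, -86.6, 48.0]] [ 560.8 -118.    48. ] [ 48.4 140.9  47.6]
[[602.5, -185.9, 16.0], [504.5, -175.2, 16.0]] [ 553.5 -180.5   16. ] [98.6]
plate x dir -1.3987257999269906
disp y dir -0.10749661035444544 -0.10818525448336579 disp x -1.6542305621900162
th -1.678292937149342
stop [62.97203069 -0.5157039 ]
plate [-250.0629256    12.86559742]
[[-322.2   35.8]
 [-200.4   69. ]
 [-178.    -8.3]
 [-299.7  -45. ]]
```

>>> drive_tool(
  targets=[
    {"jaw": 0.8,"travel": [0.668,-0.441,0],"twist": 0},
    {"jaw": 0.8,"travel": [0.668,-0.441,0],"twist": 0},
    {"jaw": 0.8,"travel": [0.668,-0.441,0],"twist": 0},
    {"jaw": 0.8,"travel": [0.668,-0.441,0],"twist": 0},
    {"jaw": 0.8,"travel": [0.668,-0.441,0],"twist": 0},
    {"jaw": 0.8,"travel": [0.668,-0.441,0],"twist": 0},
    {"jaw": 0.8,"travel": [0.668,-0.441,0],"twist": 0},
    {"jaw": 0.8,"travel": [0.668,-0.441,0],"twist": 0},
  ],
)

```text
t: 0.77
eef_pos: [441.6, -276.8, 214.6]
tcp_rot: [-3.141, 0.0, 0.445]
ft_force: [0.5, -1.0, 0.3]
opening: 0.801
grip_force: 0.0
```

>>> drive_tool(
  targets=[
    {"jaw": 0.8,"travel": [0.389,-0.256,0],"twist": 0},
    {"jaw": 0.8,"travel": [0.389,-0.256,0],"twist": 0},
    {"jaw": 0.8,"travel": [0.389,-0.256,0],"twist": 0},
    {"jaw": 0.8,"travel": [0.389,-0.256,0],"twist": 0},
    {"jaw": 0.8,"travel": [0.389,-0.256,0],"twist": 0.11},
    {"jaw": 0.8,"travel": [0.389,-0.256,0],"twist": 0.22},
    {"jaw": 0.8,"travel": [0.389,-0.256,0],"twist": 0.33},
    {"jaw": 0.8,"travel": [0.389,-0.256,0],"twist": 0.44},
  ],
)

```text
t: 1.43
eef_pos: [614.0, 8.4, 214.4]
tcp_rot: [3.142, 0.0, -0.0]
ft_force: [0.7, -1.1, 1.7]
opening: 0.805
grip_force: 0.0
```

```bash
cat >> h.py <<'E'
O=np.array([560.8,-118.]);TH=-1.678
R2=np.array([[np.cos(TH),-np.sin(TH)],[np.sin(TH),np.cos(TH)]])
def togo(dx,dy,z):
    s=state();p=s["eef_pos"];y=s["tcp_rot"][2]
    d=O+R2@[dx,dy]-p[:2]
    print("disp now",(R2.T@(p[:2]-O)).round(1),"z",p[2].round(1),"yaw rel",round(y-TH,3),"t",round(s["t"],2))
    print("travel",np.round([d@[np.cos(y),np.sin(y)],d@[np.sin(y),-np.cos(y)],p[2]-z],1),"F",s["ft_force"].round(1))
E
python3 - <<'E'
from h import *
togo(-252,95,214); print(state()["tcp_rot"])
E
```

```text
disp now [-131.4   39.4] z 214.4 yaw rel 1.678 t 1.43
travel [  68.1 -114.     0.4] F [ 0.7 -1.1  1.7]
[ 3.14150720e+00  3.28667341e-04 -4.75778494e-04]
```

>>> drive_tool(
  targets=[
    {"jaw": 0.8,"travel": [0.068,-0.114,0],"twist": 0.107},
    {"jaw": 0.8,"travel": [0.068,-0.114,0],"twist": 0.107},
    {"jaw": 0.8,"travel": [0.068,-0.114,0.0],"twist": 0.107},
    {"jaw": 0.8,"travel": [0.068,-0.114,0.0],"twist": 0.107},
    {"jaw": 0.8,"travel": [0.068,-0.114,0.04],"twist": 0.107},
    {"jaw": 0.8,"travel": [0.068,-0.114,0.08],"twist": 0.107},
    {"jaw": 0.8,"travel": [0.068,-0.114,0.1],"twist": 0.107},
  ],
)

```text
t: 2.02
eef_pos: [678.9, 120.7, 109.9]
tcp_rot: [3.14, 0.005, -0.101]
ft_force: [-1.1, -0.9, -0.1]
opening: 0.805
grip_force: 0.0
```

Run:
```python
from h import *
togo(-252,95,9)
c=read_camera("wrist");save(c,"w1.png")
```

```text
disp now [-250.    91.9] z 109.9 yaw rel 1.577 t 2.02
travel [  3.1  -2.  100.9] F [-1.1 -0.9 -0.1]
```

View pics/w1.png

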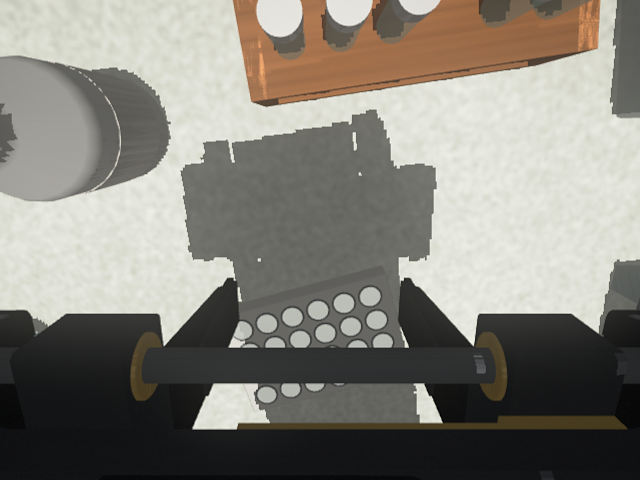

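The wrist view shows the plate's far long edge from about (243,303) to (384,268). The rack is well ahead. I'll check the edge position against the fingers.

Run:
```python
from h import *
c=read_camera("wrist")
for p,z in[((384,277),20),((384,267),0),((243,312),20),((250,104),0),((598,48),0)]:
    P=cast(c,*p,z);print(p,z,P.round(1),(R2.T@(P[:2]-O)).round(1))
o=-np.array(c["R"]).T@c["t"];print("cam",o,R2.T@(o[:2]-O))
togo(-252,95,9)
```

```text
(384, 277) 20 [650.3  77.4  20. ] [-203.8   68.1]
(384, 267) 0 [650.   74.1   0. ] [-200.6   68.1]
(243, 312) 20 [633.7 179.7  20. ] [-303.8   40.6]
(250, 104) 0 [774.2 156.4   0. ] [-295.7  182.8]
(598, 48) 0 [785.2 -70.1   0. ] [-71.6 218. ]
cam [757.700232   113.46164199 275.21855033] [-251.20088356  171.00382794]
disp now [-249.6   91.9] z 110.3 yaw rel 1.576 t 2.12
travel [  3.2  -2.4 101.3] F [-0.1  0.4  0.7]
```

>>> drive_tool(
  targets=[
    {"jaw": 0.8,"travel": [0,0,0.035],"twist": 0},
    {"jaw": 0.8,"travel": [0,0,0.065],"twist": 0},
    {"jaw": 0.8,"travel": [0,0,0.085],"twist": 0},
    {"jaw": 0.8,"travel": [0,0,0.097],"twist": 0},
    {"jaw": 0.8,"travel": [0,0,0.097],"twist": 0},
    {"jaw": 0.8,"travel": [0,0,0.097],"twist": 0},
  ],
)

```text
t: 2.62
eef_pos: [681.6, 120.5, 18.9]
tcp_rot: [-3.141, -0.001, -0.102]
ft_force: [-0.2, 0.5, 0.6]
opening: 0.802
grip_force: 0.0
```

```bash
python3 -c "
from h import *
togo(-252,52.75,8)"
```

```text
disp now [-250.1   94.6] z 18.9 yaw rel 1.576 t 2.62
travel [-41.9  -2.1  10.9] F [-0.2  0.5  0.6]
```

>>> drive_tool(
  targets=[
    {"jaw": 0.8,"travel": [0,0,0.01],"twist": 0},
    {"jaw": 0.8,"travel": [-0.006,-0.001,0.01],"twist": 0},
    {"jaw": 0.8,"travel": [-0.011,-0.002,0.01],"twist": 0},
    {"jaw": 0.8,"travel": [-0.015,-0.002,0.01],"twist": 0},
    {"jaw": 0.8,"travel": [-0.019,-0.002,0.01],"twist": 0},
    {"jaw": 0.8,"travel": [-0.023,-0.002,0.01],"twist": 0},
    {"jaw": 0.8,"travel": [-0.027,-0.002,0.01],"twist": 0},
    {"jaw": 0.8,"travel": [-0.03,-0.002,0.01],"twist": 0},
  ],
)

```text
t: 3.28
eef_pos: [650.9, 125.6, 7.9]
tcp_rot: [3.142, -0.0, -0.102]
ft_force: [0.6, -1.0, 0.1]
opening: 0.801
grip_force: 0.4
```

>>> drive_tool(
  targets=[
    {"jaw": 0.8,"travel": [-0.003,0,0],"twist": 0},
    {"jaw": 0.8,"travel": [-0.006,0,0],"twist": 0},
    {"jaw": 0.8,"travel": [-0.009,0,0],"twist": 0},
    {"jaw": 0.8,"travel": [-0.011,0,0],"twist": 0},
    {"jaw": 0.8,"travel": [-0.012,0,0],"twist": 0},
    {"jaw": 0.8,"travel": [-0.012,0,0],"twist": 0},
  ],
)

```text
t: 3.78
eef_pos: [639.0, 126.9, 7.6]
tcp_rot: [3.141, 0.0, -0.102]
ft_force: [0.9, 0.8, 0.0]
opening: 0.802
grip_force: 0.0
```

```bash
python3 -c "
from h import *
togo(-252,52.75,8)
c=read_camera('wrist');save(c,'w2.png')"
```

```text
disp now [-251.8   51.6] z 7.6 yaw rel 1.576 t 3.78
travel [ 1.2 -0.2 -0.4] F [0.9 0.8 0. ]
```

View pics/w2.png

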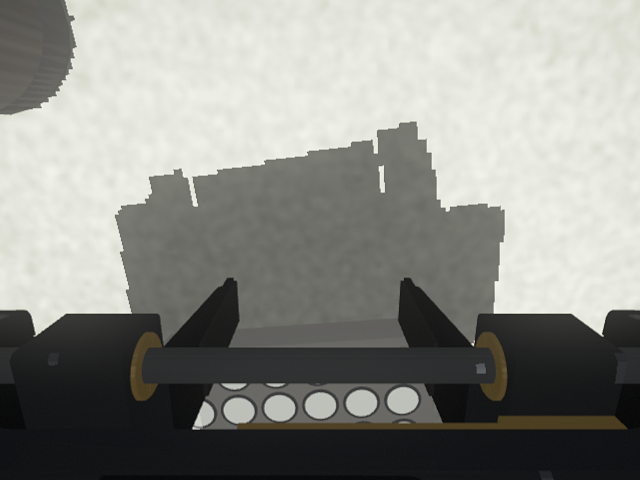

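>>> drive_tool(
  targets=[
    {"jaw": 0.8,"travel": [0.012,0,0],"twist": 0},
    {"jaw": 0.8,"travel": [0.02,0,-0.03],"twist": 0},
    {"jaw": 0.8,"travel": [0.02,0,-0.07],"twist": 0},
    {"jaw": 0.8,"travel": [0.01,-0.02,-0.1],"twist": -0.12},
    {"jaw": 0.8,"travel": [-0.01,-0.05,-0.11],"twist": -0.24},
    {"jaw": 0.8,"travel": [-0.04,-0.08,-0.11],"twist": -0.36},
    {"jaw": 0.7,"travel": [-0.052,-0.1,-0.11],"twist": -0.48},
    {"jaw": 0.6,"travel": [-0.052,-0.1,-0.11],"twist": -0.6},
  ],
)

```text
t: 4.5
eef_pos: [595.3, 235.4, 118.2]
tcp_rot: [-3.141, 0.0, 0.507]
ft_force: [-0.0, -0.2, 0.5]
opening: 0.711
grip_force: 0.0
```

>>> drive_tool(
  targets=[
    {"jaw": 0.6,"travel": [0,0,0],"twist": -0.12},
    {"jaw": 0.6,"travel": [0,0,0],"twist": -0.24},
    {"jaw": 0.6,"travel": [0,0,0],"twist": -0.36},
    {"jaw": 0.6,"travel": [0,0,0],"twist": -0.48},
    {"jaw": 0.6,"travel": [0,0,0],"twist": -0.6},
    {"jaw": 0.6,"travel": [0,0,0],"twist": -0.72},
    {"jaw": 0.6,"travel": [0,0,0],"twist": -0.84},
    {"jaw": 0.6,"travel": [0,0,0],"twist": -0.96},
  ],
)

```text
t: 5.17
eef_pos: [597.7, 231.7, 117.5]
tcp_rot: [-3.141, 0.0, 1.464]
ft_force: [-0.9, -0.6, 0.4]
opening: 0.601
grip_force: 0.0
```

Run:
```python
from h import *
import pickle
togo(-348,0,20)
c=read_camera("top");f=c["frame"];pickle.dump(c,open("top1.pkl","wb"))
big=cv2.resize(f[170:320,220:440],None,fx=3.6,fy=3.6,interpolation=cv2.INTER_CUBIC)
cv2.imwrite("pics/crop2.png",big[:,:,::-1])
```

```text
disp now [-351.6   -0.7] z 117.5 yaw rel 3.142 t 5.17
travel [-3.6  0.7 97.5] F [-0.9 -0.6  0.4]
```

View pics/crop2.png

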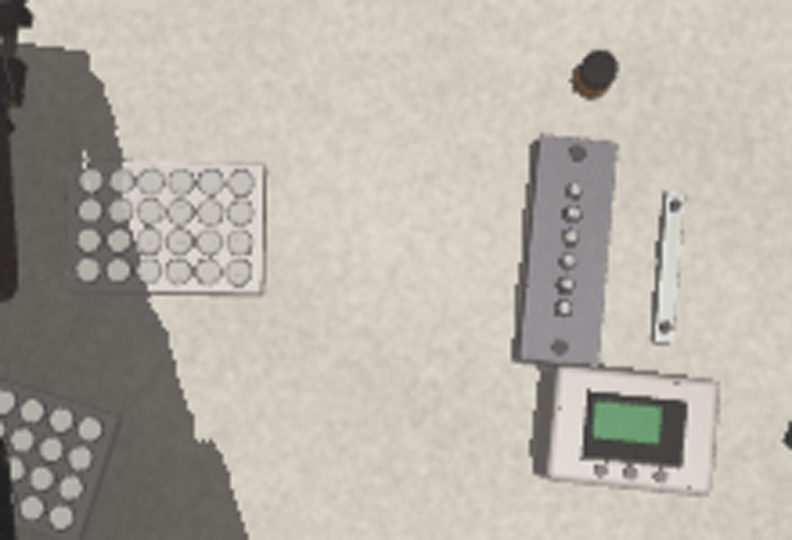

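The plate is nearly square now. Its leading corners are at about (265,165) and (261,291), with the trailing side at x≈71 (crop pixels).

Run:
```python
from h import *
import pickle
c=pickle.load(open("top1.pkl","rb"))
def q(L,z):
    P=np.array([cast(c,220+(x+.5)/3.6-.5,170+(y+.5)/3.6-.5,z)[:2] for x,y in L]);return (R2.T@(P-O).T).T
for n,z,L in[("plate",20,[(265,165),(261,291)]),("wells",20,[(91,180),(241,182),(239,271),(88,269)]),("box",85,[(560,366),(718,380),(708,494),(551,478)])]:
    P=q(L,z);print(n,P.round(1).tolist(),P.mean(0).round(1))
W=q([(91,180),(241,182),(239,271),(88,269)],20)
d=W[1]+W[2]-W[0]-W[3];print("ang",np.arctan2(d[1],d[0]))
```

```text
plate [[-199.3, 39.9], [-193.3, -42.4]] [-196.3   -1.3]
wells [[-311.1, 19.1], [-213.7, 27.2], [-208.8, -30.9], [-306.3, -39.0]] [-260.    -5.9]
box [[-3.9, -75.4], [91.5, -74.6], [90.6, -142.9], [-3.6, -142.5]] [  43.7 -108.8]
ang 0.08345380703653175
```

>>> drive_tool(
  targets=[
    {"jaw": 0.6,"travel": [0,-0.004,0.035],"twist": 0},
    {"jaw": 0.6,"travel": [0,-0.004,0.07],"twist": 0},
    {"jaw": 0.6,"travel": [0,-0.004,0.095],"twist": 0},
    {"jaw": 0.6,"travel": [0,-0.004,0.107],"twist": 0},
    {"jaw": 0.6,"travel": [0,-0.004,0.107],"twist": 0},
    {"jaw": 0.6,"travel": [-0.006,-0.004,0.107],"twist": 0},
    {"jaw": 0.6,"travel": [-0.012,-0.004,0.107],"twist": 0},
  ],
)

```text
t: 5.8
eef_pos: [593.2, 220.1, 12.1]
tcp_rot: [3.14, -0.001, 1.458]
ft_force: [-0.0, 0.3, 0.0]
opening: 0.6
grip_force: 0.0
```

>>> drive_tool(
  targets=[
    {"jaw": 0.6,"travel": [-0.005,0,0],"twist": 0},
    {"jaw": 0.6,"travel": [-0.01,0,0],"twist": 0},
    {"jaw": 0.6,"travel": [-0.015,0,0],"twist": 0},
    {"jaw": 0.6,"travel": [-0.02,0,0],"twist": 0},
    {"jaw": 0.6,"travel": [-0.025,0,0],"twist": 0},
    {"jaw": 0.6,"travel": [-0.03,0,0],"twist": 0},
    {"jaw": 0.6,"travel": [-0.035,0,0],"twist": 0},
    {"jaw": 0.6,"travel": [-0.04,0,0],"twist": 0},
  ],
)

```text
t: 6.47
eef_pos: [587.8, 179.9, 10.6]
tcp_rot: [-3.142, 0.0, 1.458]
ft_force: [0.0, 1.8, 1.0]
opening: 0.601
grip_force: 0.7
```

>>> drive_tool(
  targets=[
    {"jaw": 0.6,"travel": [-0.005,0,0],"twist": 0},
    {"jaw": 0.6,"travel": [-0.01,0,0],"twist": 0},
    {"jaw": 0.6,"travel": [-0.015,0,0],"twist": 0},
    {"jaw": 0.6,"travel": [-0.02,0,0],"twist": 0},
    {"jaw": 0.6,"travel": [-0.025,0,0],"twist": 0},
    {"jaw": 0.6,"travel": [-0.03,0,0],"twist": 0},
    {"jaw": 0.6,"travel": [-0.035,0,0],"twist": 0},
    {"jaw": 0.6,"travel": [-0.04,0,0],"twist": 0},
  ],
)

```text
t: 7.13
eef_pos: [583.3, 140.1, 10.6]
tcp_rot: [-3.142, 0.0, 1.458]
ft_force: [0.5, -0.0, 0.5]
opening: 0.598
grip_force: 0.6
```

Run:
```python
from h import *
import pickle
togo(-74,0,11)
c=read_camera("top");f=c["frame"];pickle.dump(c,open("top2.pkl","wb"))
big=cv2.resize(f[170:320,220:440],None,fx=3.6,fy=3.6,interpolation=cv2.INTER_CUBIC)
cv2.imwrite("pics/crop3.png",big[:,:,::-1])
```

```text
disp now [-259.1   -5.2] z 10.6 yaw rel 3.136 t 7.13
travel [-185.     6.3   -0.4] F [ 0.5 -0.   0.5]
```

View pics/crop3.png

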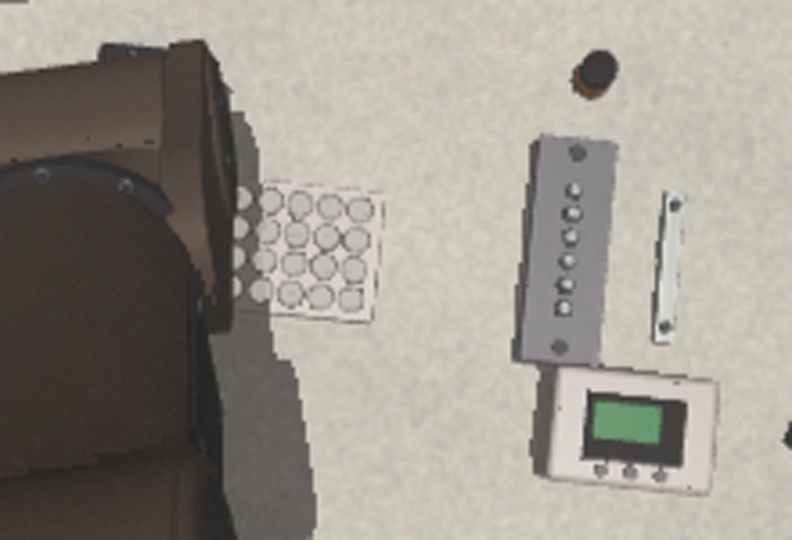

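Plate is square to the pusher. Leading corners are at about (384,193) and (373,321), with wells (272,201), (361,209), (351,299), (262,290).

Run:
```python
from h import *
import pickle
c=pickle.load(open("top2.pkl","rb"))
def q(L,z):
    P=np.array([cast(c,220+(x+.5)/3.6-.5,170+(y+.5)/3.6-.5,z)[:2] for x,y in L]);return (R2.T@(P-O).T).T
P=q([(384,193),(373,321)],20);print(P.round(1).tolist(),P.mean(0))
W=q([(272,201),(361,209),(351,299),(262,290)],20);print(W.round(1).tolist(),W.mean(0))
d=W[1]+W[2]-W[0]-W[3];print("ang",np.arctan2(d[1],d[0]))
```

```text
[[-120.3, 29.0], [-119.3, -54.8]] [-119.81624768  -12.88170168]
[[-192.3, 16.7], [-134.2, 17.1], [-134.9, -42.0], [-192.7, -41.7]] [-163.51687013  -12.46459341]
ang 0.001061164073602944
```

>>> drive_tool(
  targets=[
    {"jaw": 0.6,"travel": [-0.004,0.0005,0],"twist": 0},
    {"jaw": 0.6,"travel": [-0.009,0.0012,0],"twist": 0},
    {"jaw": 0.6,"travel": [-0.014,0.0018,0],"twist": 0},
    {"jaw": 0.6,"travel": [-0.019,0.0025,0],"twist": 0},
    {"jaw": 0.6,"travel": [-0.024,0.0032,0],"twist": 0},
    {"jaw": 0.6,"travel": [-0.029,0.0038,0],"twist": 0},
    {"jaw": 0.6,"travel": [-0.034,0.0045,0],"twist": 0},
    {"jaw": 0.6,"travel": [-0.039,0.0052,0],"twist": 0},
  ],
)

```text
t: 7.85
eef_pos: [584.2, 100.8, 10.6]
tcp_rot: [-3.142, 0.0, 1.458]
ft_force: [1.2, -0.2, -1.4]
opening: 0.602
grip_force: 0.3
```

>>> drive_tool(
  targets=[
    {"jaw": 0.6,"travel": [-0.005,0.0007,0],"twist": 0},
    {"jaw": 0.6,"travel": [-0.01,0.0014,0],"twist": 0},
    {"jaw": 0.6,"travel": [-0.015,0.002,0],"twist": 0},
    {"jaw": 0.6,"travel": [-0.02,0.0027,0],"twist": 0},
    {"jaw": 0.6,"travel": [-0.025,0.0033,0],"twist": 0},
    {"jaw": 0.6,"travel": [-0.03,0.004,0],"twist": 0},
    {"jaw": 0.6,"travel": [-0.034,0.0045,0],"twist": 0},
    {"jaw": 0.6,"travel": [-0.036,0.005,0],"twist": 0},
  ],
)

```text
t: 8.52
eef_pos: [585.1, 64.4, 10.6]
tcp_rot: [3.142, 0.0, 1.457]
ft_force: [-0.3, -0.1, -1.3]
opening: 0.604
grip_force: 0.3
```

Run:
```python
from h import *
import pickle
togo(-74,0,11)
c=read_camera("top");f=c["frame"];pickle.dump(c,open("top3.pkl","wb"))
big=cv2.resize(f[190:290,290:430],None,fx=5.6,fy=5.6,interpolation=cv2.INTER_CUBIC)
cv2.imwrite("pics/crop4.png",big[:,:,::-1])
```

```text
disp now [-183.9    4.6] z 10.6 yaw rel 3.135 t 8.52
travel [-110.    -4.    -0.4] F [-0.3 -0.1 -1.3]
```

View pics/crop4.png

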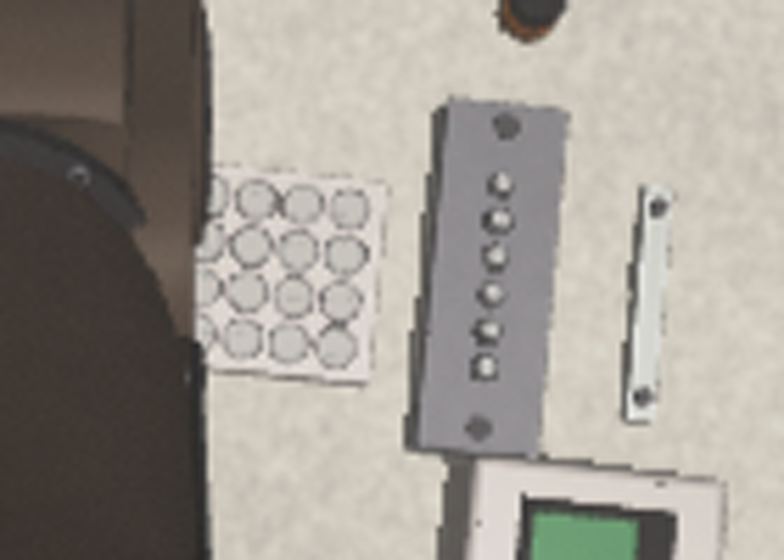

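The plate sits just before the bridge. Its leading corners are at about (386,180) and (368,382), with wells (258,200), (350,208), (337,346), (243,338).

Run:
```python
from h import *
import pickle
c=pickle.load(open("top3.pkl","rb"))
def q(L,z):
    P=np.array([cast(c,290+(x+.5)/5.6-.5,190+(y+.5)/5.6-.5,z)[:2] for x,y in L]);return (R2.T@(P-O).T).T
P=q([(386,180),(368,382)],20);print(P.round(1).tolist(),P.mean(0))
W=q([(258,200),(350,208),(337,346),(243,338)],20);print(W.round(1).tolist(),W.mean(0))
d=W[1]+W[2]-W[0]-W[3];print("ang",np.arctan2(d[1],d[0]))
B=q([(447,98),(568,110),(540,455),(418,447)],48);print(B.round(1).tolist(),B.mean(0))
S=q([(642,186),(625,421)],16);print(S.round(1).tolist(),S.mean(0))
```

```text
[[-45.5, 39.9], [-45.4, -45.2]] [-45.44479237  -2.68066235]
[[-98.0, 26.3], [-59.4, 26.6], [-59.6, -31.6], [-98.8, -32.0]] [-78.94960796  -2.65971291]
ang 0.010420304731185995
[[-25.4, 71.5], [24.2, 71.3], [24.4, -70.0], [-24.8, -71.6]] [-0.40720668  0.30109736]
[[62.1, 48.4], [62.7, -50.8]] [62.41012708 -1.19918959]
```

>>> drive_tool(
  targets=[
    {"jaw": 0.6,"travel": [-0.004,0.0003,0],"twist": 0},
    {"jaw": 0.6,"travel": [-0.009,0.0006,0],"twist": 0},
    {"jaw": 0.6,"travel": [-0.015,0.001,0],"twist": 0},
    {"jaw": 0.6,"travel": [-0.021,0.0012,0],"twist": 0},
    {"jaw": 0.6,"travel": [-0.027,0.0015,0],"twist": 0},
    {"jaw": 0.6,"travel": [-0.033,0.0018,0],"twist": 0},
    {"jaw": 0.6,"travel": [-0.039,0.002,0],"twist": 0},
    {"jaw": 0.6,"travel": [-0.045,0.002,0],"twist": 0},
  ],
)

```text
t: 9.23
eef_pos: [582.0, 19.4, 10.6]
tcp_rot: [3.142, 0.0, 1.458]
ft_force: [0.5, 1.5, 0.1]
opening: 0.602
grip_force: 0.5
```

>>> drive_tool(
  targets=[
    {"jaw": 0.6,"travel": [-0.006,0,0],"twist": 0},
    {"jaw": 0.6,"travel": [-0.012,0,0],"twist": 0},
    {"jaw": 0.6,"travel": [-0.018,0,0],"twist": 0},
    {"jaw": 0.6,"travel": [-0.024,0,0],"twist": 0},
    {"jaw": 0.6,"travel": [-0.03,0,0],"twist": 0},
    {"jaw": 0.6,"travel": [-0.036,0,0],"twist": 0},
    {"jaw": 0.6,"travel": [-0.042,0,0],"twist": 0},
    {"jaw": 0.6,"travel": [-0.046,0,0],"twist": 0},
  ],
)

```text
t: 9.9
eef_pos: [576.7, -26.4, 10.7]
tcp_rot: [3.142, 0.0, 1.458]
ft_force: [0.5, 1.2, 0.7]
opening: 0.601
grip_force: 0.5
```

```bash
python3 -c "
from h import *
togo(-74,0,11)"
```

```text
disp now [-92.8   6.1] z 10.7 yaw rel 3.136 t 9.9
travel [-18.8  -5.9  -0.3] F [0.5 1.2 0.7]
```

>>> drive_tool(
  targets=[
    {"jaw": 0.6,"travel": [-0.003,0,0],"twist": 0},
    {"jaw": 0.6,"travel": [-0.006,0,0],"twist": 0},
    {"jaw": 0.6,"travel": [-0.008,0,0],"twist": 0},
    {"jaw": 0.6,"travel": [-0.01,0,0],"twist": 0},
    {"jaw": 0.6,"travel": [-0.012,0,0],"twist": 0},
    {"jaw": 0.6,"travel": [-0.013,0,0],"twist": 0},
    {"jaw": 0.6,"travel": [-0.014,0,0],"twist": 0},
  ],
)

```text
t: 10.48
eef_pos: [575.2, -39.6, 10.6]
tcp_rot: [3.142, 0.0, 1.458]
ft_force: [-0.1, 0.4, 0.5]
opening: 0.603
grip_force: 0.6
```

>>> drive_tool(
  targets=[
    {"jaw": 0.6,"travel": [-0.0005,0,0],"twist": 0},
    {"jaw": 0.6,"travel": [-0.001,0,0],"twist": 0},
    {"jaw": 0.6,"travel": [-0.0015,0,0],"twist": 0},
    {"jaw": 0.6,"travel": [-0.002,0,0],"twist": 0},
  ],
)

```text
t: 10.82
eef_pos: [575.0, -41.5, 10.6]
tcp_rot: [3.142, 0.0, 1.458]
ft_force: [-0.1, 1.6, 1.1]
opening: 0.599
grip_force: 0.6
```

Not yet in contact; I'll continue in 0.5 mm steps.

>>> drive_tool(
  targets=[
    {"jaw": 0.6,"travel": [-0.0005,0,0],"twist": 0},
    {"jaw": 0.6,"travel": [-0.001,0,0],"twist": 0},
    {"jaw": 0.6,"travel": [-0.001,0,0],"twist": 0},
  ],
)

```text
t: 11.07
eef_pos: [574.9, -42.6, 10.6]
tcp_rot: [3.142, 0.0, 1.458]
ft_force: [0.7, 0.3, 0.7]
opening: 0.6
grip_force: 0.3
```

>>> drive_tool(
  targets=[
    {"jaw": 0.6,"travel": [-0.0005,0,0],"twist": 0},
    {"jaw": 0.6,"travel": [-0.001,0,0],"twist": 0},
    {"jaw": 0.6,"travel": [-0.001,0,0],"twist": 0},
  ],
)

```text
t: 11.32
eef_pos: [574.8, -43.1, 10.6]
tcp_rot: [3.142, -0.0, 1.458]
ft_force: [0.6, 4.4, 0.8]
opening: 0.597
grip_force: 2.5
```

>>> drive_tool(
  targets=[
    {"jaw": 0.6,"travel": [-0.0005,0,0],"twist": 0},
    {"jaw": 0.6,"travel": [-0.0005,0,0],"twist": 0},
  ],
)

```text
t: 11.48
eef_pos: [574.8, -43.2, 10.6]
tcp_rot: [3.142, -0.001, 1.458]
ft_force: [1.7, 9.1, 0.6]
opening: 0.598
grip_force: 4.3
```

```bash
python3 -c "
from h import *
togo(-74,0,11)"
```

```text
disp now [-75.8   5.9] z 10.6 yaw rel 3.136 t 11.48
travel [-1.9 -5.9 -0.4] F [1.7 9.1 0.6]
```

>>> drive_tool(
  targets=[
    {"jaw": 0.6,"travel": [0.003,0,0],"twist": 0},
    {"jaw": 0.6,"travel": [0.015,0,0],"twist": 0},
    {"jaw": 0.6,"travel": [0.04,0,0],"twist": 0},
    {"jaw": 0.6,"travel": [0.07,0,-0.02],"twist": 0},
    {"jaw": 0.6,"travel": [0.1,0,-0.05],"twist": 0},
    {"jaw": 0.6,"travel": [0.13,0,-0.08],"twist": 0},
    {"jaw": 0.6,"travel": [0.16,0,-0.11],"twist": 0},
    {"jaw": 0.6,"travel": [0.18,0,-0.13],"twist": 0},
  ],
)

```text
t: 12.15
eef_pos: [595.2, 137.8, 143.2]
tcp_rot: [3.14, -0.0, 1.459]
ft_force: [0.3, -0.3, -0.5]
opening: 0.603
grip_force: 0.0
```

Run:
```python
from h import *
import pickle
togo(-250,0,120)
c=read_camera("top");f=c["frame"];pickle.dump(c,open("top4.pkl","wb"))
big=cv2.resize(f[190:290,290:430],None,fx=5.6,fy=5.6,interpolation=cv2.INTER_CUBIC)
cv2.imwrite("pics/crop5.png",big[:,:,::-1])
```

```text
disp now [-258.     6.8] z 143.2 yaw rel 3.137 t 12.15
travel [-8.  -6.8 23.2] F [ 0.3 -0.3 -0.5]
```

View pics/crop5.png

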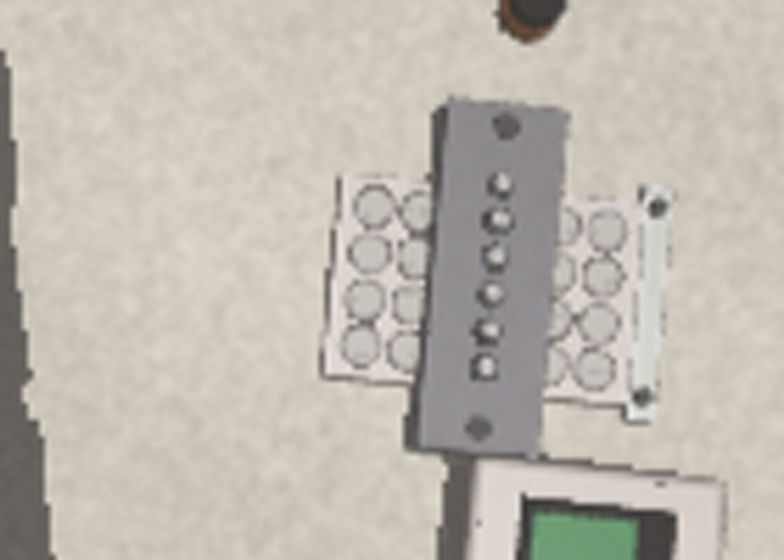

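The plate lies under the bridge with its leading side touching the stop bar, along about (638,200) to (627,403). I'll check the numbers from wells (374,206), (607,229), (594,369), (361,345), and hand in if they're good.

Run:
```python
from h import *
import pickle
c=pickle.load(open("top4.pkl","rb"))
P=np.array([cast(c,290+(x+.5)/5.6-.5,190+(y+.5)/5.6-.5,20)[:2] for x,y in [(374,206),(607,229),(594,369),(361,345)]]);W=(R2.T@(P-O).T).T
d=W[1]+W[2]-W[0]-W[3];a=np.arctan2(d[1],d[0]);m=W.mean(0);print(m,a)
s=state();print(s["qvel"].round(3))
if abs(m[0]+.5)<5 and abs(m[1])<8 and abs(a)<.05: print(job_done())
```

```text
[-0.84237455 -1.07571319] -0.004395659655706047
[-0.055  0.023  0.058 -0.006 -0.124 -0.083]
the job is handed in; nothing more can be done
None
```

The plate is under the bridge with its leading side against the stop bar: centre about 1 mm from home both ways and angle about 0.004 rad by the top camera, arm clear, and the job is handed in (no verdict came back).

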